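# Close the battery case

### The arm

A 6-joint arm with a two-finger parallel gripper is mounted at the origin on the work surface. World frame = base frame: x ahead of the robot, y to its left, z up, the work surface at z = 0. Lengths are in m, angles in rad, forces in N, time in s.
With the tool pointing down it reaches from about 0.375 to 0.975 m from the base axis. Payload 3.8 kg.
Tool frame: the origin (TCP) lies at the very end of the fingers, on their centre line; the grasp point (between the pads) lies 19 mm behind it; z points along the fingers, y is the line along which they close (so a half turn about z gives the same grasp; the last joint's range is limited). The gripper opens to 85 mm and grips with 20 to 120 N. Pads are 22 mm wide; open, the fingers measure 114 mm over their backs; the gripper's body (76 mm by 85 mm) begins 54 mm behind the grasp point. The pads swing forward as they close: fully open they stand 13 mm farther back than shut.
Start: joints at [1.081, 0.264, 1.604, -0, 1.274, -0.037], TCP at [0.295, 0.607, 0.231] pointing down, gripper open.
Joint ranges: [-2.63, 2.63], [-0.94, 2.18], [0.31, 2.57], [-1.31, 4.45], [0, 2.66], [-2.55, 2.55]. Speed limits (rad/s): [2.57, 2.57, 3.14, 3.14, 3.14, 3.14].

### API

Orientations are given as a rotation vector (axis times angle).
In Python, from workcell import * gives the robot as it stands.
- The arm moves only by the shell command python3 -m crank 'ROWS' [OPENING] [FORCE]. ROWS is JSON, a list that holds one entry, the list of rows, each a list of 6 numbers: the shift along the tool's x, y, z in cm, then the turn, a rotation vector about the tool's x, y, z in rad. In form: [[[dx, dy, dz, ax, ay, az], ...]]. A call has 1 to 8 rows; each row shifts and turns the commanded pose from where the row before left it, along the tool's axes as they then stand; what a row does not reach is not made up. A row lasts 1/12 s, in which the tool goes at most 41.7 mm and 7.16 degrees, less where a joint would pass 70% of its speed; a pose out of reach is approached as far as the arm can. A call with a gripper value outside its range is refused whole. OPENING is the finger opening in cm, from 0 to 8.54, set as the call begins (- or left out, the last holds). The fingers move at their own pace and stop on an object; FORCE is the grip in N (left out, the last holds). Time passes only in rows, so rows that do not move let the fingers close. It gives the time, the measured TCP pose, the force, the opening and the grip force at its end, in the units of the state.
- read_state(): the state, without advancing time (a new reading comes with each control period).
- read_camera(name): name is "side" or "top" or "wrist"; returns the picture (400x640x3 uint8, blue, green, red); there is no depth.
- camera_model(name): a dict with "camera_matrix" (3x3 intrinsics, pixels), "R" (3x3) and "t" (3): a world point X has camera coordinates R X + t. Camera axes: x right, y down, z forward; pixel columns grow to the right and rows downward; lengths in m; the calibration is good to about 2 mm. A picture is of the moment at which its call begins: read the wrist's pose just before it. camera_model takes no time and is no camera call; for the wrist camera it gives the pose at the moment of the call.
- finish_job(): hands the job in; it is judged then, once.
The state is a dict: "time": time; "q": joint angles; "joint_vel": joint speeds; "joint_torque": joint torques, N m; "tool_pos": TCP position; "tcp_rot": TCP orientation; "wrist_force": force on the tool from outside, world axes, zero at the start; "torque": the same for the moment, N m; "width": opening from 0.0 (shut) to 1.0 (fully open); "grip_force": force on a finger pad.
Only numpy, scipy, OpenCV 4.12 (cv2) and the standard library are available. Lean on these libraries where they do the work, as an engineer would, in place of code of your own. Each camera call takes 0.05 s, during which the arm holds its last target. There are 200 camera calls.

### The job

The battery pack is standing on its edge in the open white case and sticks up above the rim, so the lid cannot go on. Tip the pack over so that it lies flat inside the case, then set the lid on, lowering it gently rather than letting it drop, until it sits fully home and level on the rim all round, and let go. Leave the coffee cup standing.

Things in the scene. Friction and masses are not known exactly. Their poses are not given: they have to be found in the camera images.
- case: Open white plastic case, loose, 0.9 kg, any yaw. Outside 176 (x) x 156 (y) x 62 mm (z), walls and floor 5 mm, inside 166 x 146 mm. Origin: centre of its underside; x along the long side, z up; rim 62 mm up. A light push does not slide it. The pack starts beside the long wall on the case's -y side, its centre 44 to 49 mm from the middle; the free space is on the +y side.
- pack_mid (a point): Centre of the loose black battery pack, 130 (x) x 38 (y) x 92 mm (z), about 0.5 kg. It starts on a 130 x 38 mm face on the case floor, own z up, top 97 mm above the bench, along the case's long walls within 3 degrees. Pushed across its broad face near the top, it passes its balance after about 30 mm and falls flat by itself; its centre is then 24 mm above the case's origin.
- lid_grip (a point): Centre of the handle bar of the loose white lid (0.28 kg): grasp here. Bar 100 (x) x 14 (y) x 14 mm, gap under it 21 mm. Plate 176 x 156 x 5 mm, its top 28 mm below this point; frame under the plate, 160 x 140 mm, 10 mm deep, enters the case with 3 mm to spare a side. Starts 43 mm above the bench. Seated: x along the case's x (either way), point 95 mm above the case's origin, centred.
- cup: Lidded cardboard coffee cup, 104 mm high, 77 mm in diameter at the top, standing on the bench; origin at the centre of its underside, z up. Not to be knocked over.
Mind the look-alikes: they are no part of the job. What is shaped like the part that bears lid_grip but orange is not meant. What is shaped like the case but orange is not meant.

How it is judged:
By the outcome, as a careful person would: the job done as asked, in the order asked, and still so for the second after the job is handed in, with the robot touching nothing.
It also fails if it takes over 56 s, if anything falls off the work surface, if the arm or the gripper's body presses on something with over 40 N, if the wrist force passes 120 N, or if a joint passes its speed limit or range.

## Working session

There is one attempt and no reset: what is moved stays moved. The work goes in short steps, Python scripts to look and compute and a shell command to move; the robot and the scene stay as the last step left them, time stands still between calls to the robot, and variables do not carry over. Pictures are saved under pics/ and viewed, at most 10 in all, crops included, and the job is handed in when it is done.

```bash
ls; mkdir -p pics; python3 - <<'E'
from workcell import *
import cv2, numpy as np
s=read_state(); print(s['time'],s['tool_pos'],s['tcp_rot'],s['width'])
a=[]
for n in ['top','side']:
    m=camera_model(n); im=read_camera(n); cv2.imwrite(f'pics/{n}0.png',im)
    R=np.array(m['R']);t=np.array(m['t']); print(n,(-R.T@t).round(3),R.round(2).tolist(),np.array(m['camera_matrix']).round(1).tolist())
E
```

```text
pics
0.0 [0.2949628  0.60633459 0.22993547] [-0.7050893  -3.06080587  0.00343072] 0.9978092121661986
top [0.434 0.007 1.135] [[0.02, -1.0, 0.03], [-1.0, -0.02, -0.05], [0.05, -0.02, -1.0]] [[489.2, 0.0, 328.9], [0.0, 489.2, 205.9], [0.0, 0.0, 1.0]]
side [ 0.441 -0.88   0.802] [[0.99, -0.12, -0.02], [-0.09, -0.65, -0.75], [0.08, 0.75, -0.66]] [[416.0, 0.0, 321.0], [0.0, 416.0, 208.2], [0.0, 0.0, 1.0]]
```

View pics/top0.png

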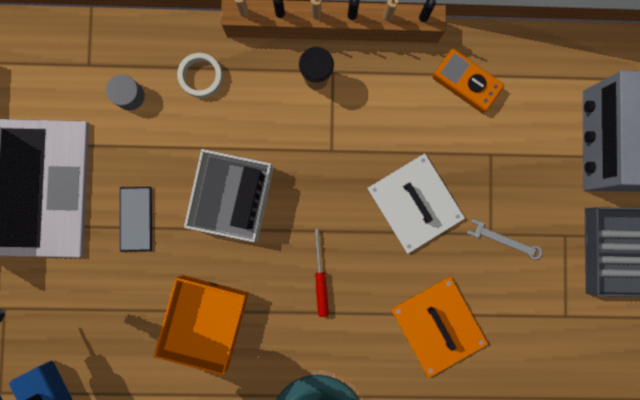

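View pics/side0.png

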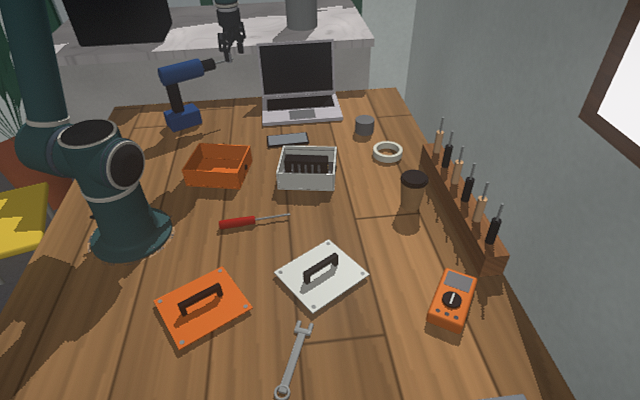

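Top view: the white case is around (229,196), with the black pack on its right (-y) side. The white lid is around (416,203) with its bar at (418,203), and the cup is at (316,65). The orange case (200,325) and orange lid (440,327) are the look-alikes. The side view agrees.

```bash
cat > h.py <<'E'
import cv2, numpy as np
from workcell import *
from scipy.spatial.transform import Rotation as Ro
def ray(name,px,z,m=None):
    m=m or camera_model(name); R=np.array(m['R']);t=np.array(m['t']);K=np.array(m['camera_matrix'])
    c=-R.T@t; px=np.atleast_2d(np.array(px,float))
    d=np.c_[px,np.ones(len(px))]@np.linalg.inv(K).T@R
    return c+d*((z-c[2])/d[:,2])[:,None]
def proj(name,X,m=None):
    m=m or camera_model(name); p=np.atleast_2d(X)@np.array(m['R']).T+np.array(m['t']); p=p@np.array(m['camera_matrix']).T
    return p[:,:2]/p[:,2:]
def rect(P):
    P=(np.array(P)[:,:2]*1000).astype(np.float32)
    (c,s,_)=cv2.minAreaRect(P); b=cv2.boxPoints((c,s,_)); e=[b[1]-b[0],b[2]-b[1]]; e=max(e,key=np.linalg.norm)
    return np.array(c)/1000,np.array(s),np.degrees(np.arctan2(e[1],e[0]))%180
E
python3 - <<'E'
from h import *
im=cv2.imread('pics/top0.png'); hsv=cv2.cvtColor(im,cv2.COLOR_BGR2HSV)
for nm,(x0,x1,y0,y1),z in [('case',(170,290,135,255),.062),('lid',(355,480,140,265),.015)]:
  for thr in (100,150,180):
    w=((hsv[...,1]<50)&(hsv[...,2]>thr)).astype(np.uint8); M=np.zeros_like(w); M[y0:y1,x0:x1]=w[y0:y1,x0:x1]
    c=max(cv2.findContours(M,0,2)[0],key=cv2.contourArea)[:,0]
    print(nm,thr,rect(ray('top',c,z)), np.round(cv2.boxPoints(cv2.minAreaRect(c)),1).tolist())
g=hsv[...,2]<70
for nm,(x0,x1,y0,y1),z in [('bar',(395,440,175,230),.05),('cup',(295,335,45,85),.104)]:
    M=np.zeros(g.shape,np.uint8);M[y0:y1,x0:x1]=g[y0:y1,x0:x1]
    c=max(cv2.findContours(M,0,2)[0],key=cv2.contourArea)[:,0]
    print(nm,rect(ray('top',c,z)),cv2.minAreaRect(c))
a=cv2.resize(im[140:250,175:285],None,fx=5,fy=5,interpolation=2)
cv2.imwrite('pics/crop1.png',a)
E
```

```text
case 100 (array([0.50927689, 0.20301392]), array([158.04431152, 177.30766296]), np.float32(169.31412)) [[183.1999969482422, 227.39999389648438], [200.60000610351562, 147.8000030517578], [271.3999938964844, 163.3000030517578], [253.89999389648438, 242.89999389648438]]
case 150 (array([0.50987216, 0.20415988]), array([155.45736694, 176.53533936]), np.float32(169.36885)) [[183.3000030517578, 227.0], [200.39999389648438, 147.89999389648438], [270.20001220703125, 163.0], [253.10000610351562, 242.10000610351562]]
case 180 (array([0.42019882, 0.19054303]), array([0., 0.]), np.float32(0.0)) [[232.0, 236.0], [232.0, 236.0], [232.0, 236.0], [232.0, 236.0]]
lid 100 (array([ 0.50360324, -0.22091235]), array([177.77488708, 158.11566162]), np.float32(32.365826)) [[366.3999938964844, 187.8000030517578], [424.29998779296875, 152.1999969482422], [465.0, 218.1999969482422], [407.0, 253.8000030517578]]
lid 150 (array([ 0.50399319, -0.22001527]), array([176.1557312 , 156.57582092]), np.float32(32.36583)) [[366.6000061035156, 187.6999969482422], [423.8999938964844, 152.5], [464.1000061035156, 217.89999389648438], [406.79998779296875, 253.10000610351562]]
lid 180 (array([ 0.50350226, -0.22026823]), array([170.90629578, 150.12971497]), np.float32(32.35793)) [[368.6000061035156, 188.10000610351562], [423.70001220703125, 154.6999969482422], [462.29998779296875, 218.3000030517578], [407.20001220703125, 251.8000030517578]]
bar (array([ 0.50217017, -0.21880077]), array([97.5345459 , 16.82385254]), np.float32(32.52216)) ((418.0535583496094, 202.65811157226562), (43.76604461669922, 7.456993103027344), 58.29857635498047)
cup (array([0.78976886, 0.01394169]), array([82.75671387, 74.83886719]), np.float32(1.541079)) ((316.5, 65.0), (38.0, 35.0), 90.0)
```

View pics/crop1.png

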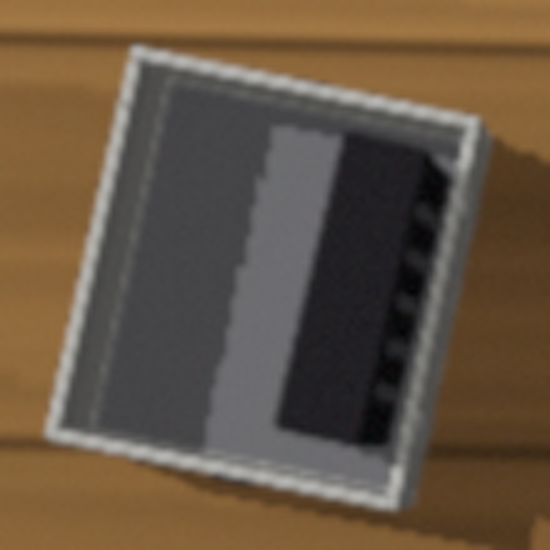

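The enlarged crop shows the pack's top face with corners at about crop (340,135), (278,425), (358,443) and (425,155), on the case's -y side. The measured case is 155 x 176 mm and the lid 156 x 176 mm, which matches the given sizes.

```bash
cat >> h.py <<'E'
C=np.array([.5099,.2042]); YC=np.radians(79.4); ux=np.array([np.sin(YC),-np.cos(YC)]); uy=np.array([np.cos(YC),np.sin(YC)])
def to(x,y,z,ang=None):
    "shift in tool axes (cm) to world x,y,z; turn about tool z so tool y points at ang deg"
    s=read_state(); R=Ro.from_rotvec(s['tcp_rot']).as_matrix(); p=np.array(s['tool_pos'])
    d=R.T@(np.array([x,y,z])-p)*100; a=np.degrees(np.arctan2(R[1,1],R[0,1]))
    print('t',round(s['time'],2),'pos',p.round(4),'ytool',round(a,2),'tilt',np.round(R[:,2],3),'shift cm',d.round(2),'turn',None if ang is None else np.radians(-((ang-a+180)%360-180)).round(3),'q6',np.round(s['q'],2)[[0,5]],'F',np.round(s['wrist_force'],1))
def case(x,y): return C+x*ux+y*uy
E
python3 - <<'E'
from h import *
c=np.array([[340,135],[278,425],[358,443],[425,155]])/5+[175,140]
P=ray('top',c,.097)[:,:2]; print([(float((p-C)@ux*1000),float((p-C)@uy*1000)) for p in P]); 
q=P.mean(0)-C; print('pack',q@ux,q@uy)
w=case(q@ux,-.110); print(w); to(*w,.20,79.4); to(*w,.08,79.4)
E
```

```text
[(63.64831759936346, -27.386343991679365), (-62.05167861843055, -27.905184016296225), (-62.65256853555129, -62.45177358122029), (62.70246807960109, -64.42002389186277)]
pack 0.00041163463124569224 -0.04554083137026467
[0.49006996 0.09600139]
t 0.1 pos [0.295  0.6064 0.2301] ytool 64.06 tilt [-0.001 -0.002 -1.   ] shift cm [-39.87 -37.36   3.08] turn -0.268 q6 [ 1.08 -0.04] F [-0.6 -0.5  0.3]
t 0.1 pos [0.295  0.6064 0.2301] ytool 64.06 tilt [-0.001 -0.002 -1.   ] shift cm [-39.87 -37.33  15.08] turn -0.268 q6 [ 1.08 -0.04] F [-0.6 -0.5  0.3]
```

```bash
python3 -m crank '[[[-2.5,-2.3,0,0,0,0],[-2.5,-2.3,0,0,0,0],[-2.5,-2.3,0,0,0,0],[-2.5,-2.3,0,0,0,0],[-2.5,-2.3,0,0,0,0],[-2.5,-2.3,0,0,0,0],[-2.5,-2.3,0,0,0,0],[-2.5,-2.3,0,0,0,0]]]' 0
python3 -m crank '[[[-2.5,-2.3,0,0,0,0],[-2.5,-2.3,0,0,0,0],[-2.5,-2.3,0,0,0,0],[-2.5,-2.3,0,0,0,0],[-2.5,-2.3,0,0,0,0],[-2.5,-2.3,0,0,0,-0.09],[-2.5,-2.3,0,0,0,-0.09],[-1.5,-1.5,0,0,0,-0.088]]]'
python3 -m crank '[[[0,0,0,0,0,0],[0,0,0,0,0,0]]]'
python3 -c "
from h import *
to(*case(0,-.110),.08,79.4)"
```

```text
time: 0.77
tool_pos: [0.3946, 0.3522, 0.2308]
tcp_rot: [-0.705, -3.061, 0.001]
wrist_force: [1.5, -0.6, 0.4]
width: -0.001
grip_force: 0.0
time: 1.43
tool_pos: [0.4952, 0.1125, 0.231]
tcp_rot: [-0.285, -3.129, 0.002]
wrist_force: [0.8, 0.9, 1.0]
width: 0.0
grip_force: 0.0
time: 1.6
tool_pos: [0.4947, 0.1145, 0.2308]
tcp_rot: [-0.296, -3.126, -0.0]
wrist_force: [0.4, 0.6, -0.6]
width: -0.0
grip_force: 0.0
t 1.6 pos [0.4947 0.1145 0.2308] ytool 79.18 tilt [-0.001  0.    -1.   ] shift cm [ 0.13 -1.9  15.08] turn -0.004 q6 [ 0.18 -1.2 ] F [ 0.4  0.6 -0.6]
```

```bash
python3 -m crank '[[[0.1,-1.9,0,0,0,0],[0,0,3,0,0,0],[0,0,3,0,0,0],[0,0,3,0,0,0],[0,0,3,0,0,0],[0,0,2,0,0,0],[0,0,1,0,0,0],[0,0,0,0,0,0]]]'
python3 -m crank '[[[0,1.2,0,0,0,0],[0,1,0,0,0,0],[0,0.5,0,0,0,0],[0,0.5,0,0,0,0],[0,0.5,0,0,0,0],[0,0.5,0,0,0,0],[0,0.5,0,0,0,0],[0,0,0,0,0,0]]]'
python3 - <<'E'
from h import *
to(*case(0,-.045),.08,79.4); cv2.imwrite('pics/w1.png',read_camera('side')[110:230,240:360].repeat(4,0).repeat(4,1))
E
```

```text
time: 2.27
tool_pos: [0.4873, 0.0976, 0.0784]
tcp_rot: [-0.289, -3.122, 0.002]
wrist_force: [-0.8, -1.0, 0.4]
width: -0.004
grip_force: 0.0
time: 2.93
tool_pos: [0.4993, 0.1441, 0.0816]
tcp_rot: [0.289, 3.128, 0.001]
wrist_force: [-0.2, 0.7, -0.6]
width: -0.001
grip_force: 0.2
t 2.93 pos [0.4993 0.1441 0.0816] ytool 79.43 tilt [ 0.001  0.001 -1.   ] shift cm [0.07 1.61 0.16] turn 0.001 q6 [ 0.23 -1.15] F [-0.2  0.7 -0.6]
```

View pics/w1.png

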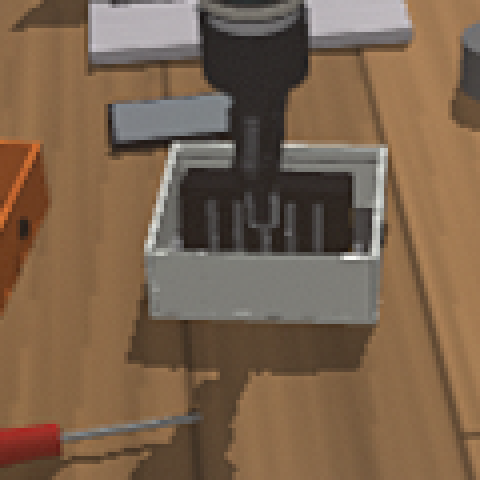

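The side view shows the closed fingertips over the near rim, at crop (262,200), against the pack's broad face, with the pack still upright. I'll keep pushing.

```bash
python3 -m crank '[[[0,0.5,0,0,0,0],[0,0.5,0,0,0,0],[0,0.5,0,0,0,0],[0,0.5,0,0,0,0],[0,0.4,0,0,0,0],[0,0.4,0,0,0,0],[0,0,0,0,0,0],[0,0,0,0,0,0]]]'
python3 - <<'E'
from h import *
to(*case(0,-.02),.08,79.4); cv2.imwrite('pics/w2.png',read_camera('side')[110:230,240:360].repeat(4,0).repeat(4,1))
E
```

```text
time: 3.65
tool_pos: [0.5041, 0.171, 0.0812]
tcp_rot: [-0.289, -3.128, 0.0]
wrist_force: [-0.6, -0.2, -1.1]
width: -0.001
grip_force: 0.0
t 3.65 pos [0.5041 0.171  0.0812] ytool 79.44 tilt [-0. -0. -1.] shift cm [0.04 1.37 0.12] turn 0.001 q6 [ 0.28 -1.11] F [-0.6 -0.2 -1.1]
```

View pics/w2.png

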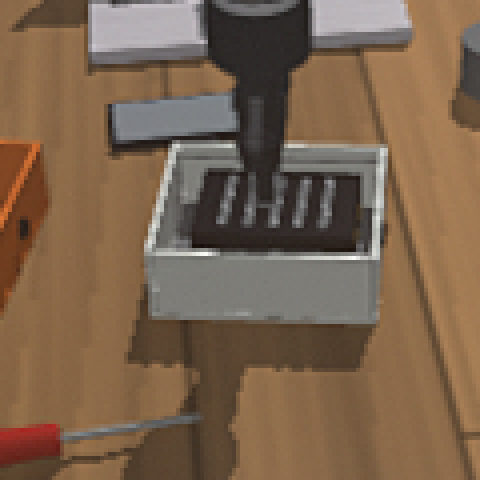

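The broad face is now foreshortened, rows 170-250 in the crop, so the pack has tipped forward. I'll push a little more, then lift and look.

```bash
python3 -m crank '[[[0,0.5,0,0,0,0],[0,0.5,0,0,0,0],[0,0.4,0,0,0,0],[0,0,0,0,0,0],[0,0,-2,0,0,0],[0,0,-4,0,0,0],[0,0,-4,0,0,0],[0,0,-4,0,0,0]]]'
python3 -m crank '[[[0,-4,0,0,0,0.12],[0,-4,0,0,0,0.12],[0,-4,0,0,0,0.12],[0,-4,0,0,0,0.12],[0,-3,0,0,0,0.12],[0,-3,0,0,0,0.12],[0,0,0,0,0,0.12],[0,0,0,0,0,0.12]]]' 5
python3 - <<'E'
from h import *
to(.5032,-.2195,.2,-57.6)
a=read_camera('top'); b=read_camera('side'); cv2.imwrite('pics/t3.png',np.hstack([cv2.resize(a[140:250,175:285],(400,400),interpolation=2),cv2.resize(b[120:220,260:360],(400,400),interpolation=2)]))
E
```

```text
time: 4.37
tool_pos: [0.5059, 0.1843, 0.2222]
tcp_rot: [-0.289, -3.127, 0.001]
wrist_force: [1.0, -0.8, -0.3]
width: -0.002
grip_force: 0.0
time: 5.03
tool_pos: [0.4093, -0.0098, 0.2214]
tcp_rot: [1.713, 2.633, 0.0]
wrist_force: [0.3, -0.7, 0.5]
width: 0.585
grip_force: 0.0
t 5.03 pos [ 0.4093 -0.0098  0.2214] ytool 23.91 tilt [ 0.001 -0.    -1.   ] shift cm [-22.98   0.09   2.15] turn 1.423 q6 [-0.08 -0.5 ] F [ 0.3 -0.7  0.5]
```

View pics/t3.png

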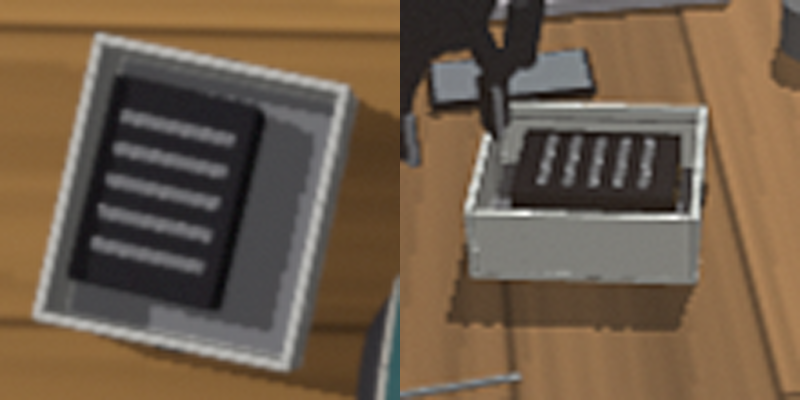

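The pack is lying with its ribbed broad face up, crop corners (115,75), (265,105), (215,310) and (70,275). I'll check that its size fits height 43 mm, re-measure the case, and move to the lid.

```bash
python3 - <<'E'
from h import *
c=np.array([[115,75],[265,105],[215,310],[70,275]])*.275+[175,140]
P=ray('top',c,.043)[:,:2]; print([(int((p-C)@ux*1000),int((p-C)@uy*1000)) for p in P])
im=read_camera('top'); hsv=cv2.cvtColor(im,cv2.COLOR_BGR2HSV); x0,x1,y0,y1=170,282,135,255
w=((hsv[...,1]<50)&(hsv[...,2]>150)).astype(np.uint8); M=np.zeros_like(w); M[y0:y1,x0:x1]=w[y0:y1,x0:x1]
c=max(cv2.findContours(M,0,2)[0],key=cv2.contourArea)[:,0]; print(rect(ray('top',c,.062)))
E
python3 -m crank '[[[-4,0,0,0,0,0.12],[-4,0,0,0,0,0.12],[-4,0,0,0,0,0.12],[-4,0,0,0,0,0.12],[-3,2,0,0,0,0.12],[-1,2,0,0,0,0.12],[0,2,0,0,0,0.12],[0,2,0,0,0,0.12]]]' 5
python3 -m crank '[[[0,2,0,0,0,0.12],[0,1,0,0,0,0.12],[0,0,0,0,0,0.12],[0,0,0,0,0,0.1],[0,0,0,0,0,0],[0,0,0,0,0,0]]]'
python3 -c "
from h import *
to(.5032,-.2195,.024,-57.6)"
```

```text
[(66, 64), (67, -29), (-62, -26), (-59, 64)]
(array([0.50965674, 0.20395966]), array([156.28689575, 176.81195068]), np.float32(169.51495))
time: 5.85
tool_pos: [0.5238, -0.2214, 0.2208]
tcp_rot: [-2.731, -1.552, 0.0]
wrist_force: [0.5, 0.4, 0.3]
width: 0.59
grip_force: 0.0
time: 6.35
tool_pos: [0.5482, -0.2364, 0.2208]
tcp_rot: [-3.009, -0.902, 0.001]
wrist_force: [0.1, -0.5, 0.1]
width: 0.585
grip_force: 0.0
t 6.35 pos [ 0.5482 -0.2364  0.2208] ytool -56.62 tilt [-0.001  0.    -1.   ] shift cm [-2.82 -3.87 19.69] turn 0.017 q6 [-0.45  0.54] F [ 0.1 -0.5  0.1]
```

```bash
python3 -m crank '[[[-2.8,-2,0,0,0,0.017],[0,-1.87,0,0,0,0],[0,0,4,0,0,0],[0,0,4,0,0,0],[0,0,3,0,0,0],[0,0,2,0,0,0],[0,0,1,0,0,0],[0,0,0,0,0,0]]]'
python3 - <<'E'
from h import *
to(.5032,-.2195,.024,-57.6); m=camera_model('wrist'); im=read_camera('wrist'); cv2.imwrite('pics/wr.png',im); print(proj('wrist',[[.5032,-.2195,.043],[.5032+.05*np.cos(np.radians(32.4)),-.2195+.05*np.sin(np.radians(32.4)),.043]],m))
E
```

```text
time: 7.02
tool_pos: [0.5016, -0.2182, 0.0785]
tcp_rot: [-3.015, -0.871, 0.006]
wrist_force: [-0.2, 0.2, 0.7]
width: 0.586
grip_force: 0.0
t 7.02 pos [ 0.5016 -0.2182  0.0785] ytool -57.75 tilt [-0.005  0.002 -1.   ] shift cm [0.09 0.22 5.45] turn -0.003 q6 [-0.46  0.55] F [-0.2  0.2  0.7]
[[323.45238707 225.30233157]
 [323.70686147 148.4609312 ]]
```

View pics/wr.png

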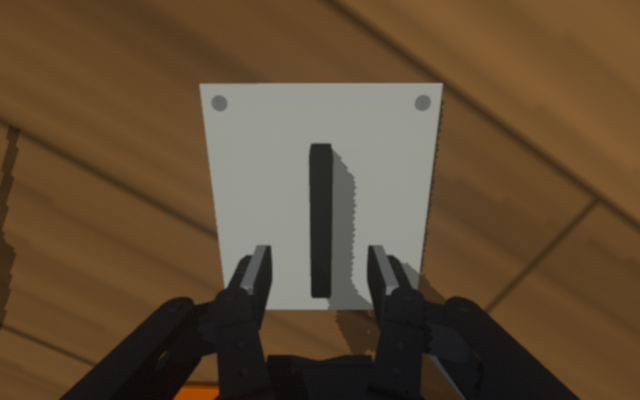

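The wrist view shows the bar running from (321,148) to (320,297), midway between the fingers (around column 320) and square to them. I'll go straight down and grasp.

```bash
python3 -m crank '[[[0.1,0,2,0,0,0],[0,0,1.5,0,0,0],[0,0,1,0,0,0],[0,0,0.7,0,0,0],[0,0,0.2,0,0,0],[0,0,0,0,0,0]]]'
python3 -m crank '[[[0,0,0,0,0,0],[0,0,0,0,0,0],[0,0,0,0,0,0],[0,0,0,0,0,0],[0,0,0,0,0,0],[0,0,0,0,0,0],[0,0,0,0,0,0],[0,0,0,0,0,0]]]' 0 60
python3 -c "
from h import *
to(.5032,-.2195,.024,-57.6)"
```

```text
time: 7.57
tool_pos: [0.5048, -0.2191, 0.0277]
tcp_rot: [3.019, 0.868, 0.001]
wrist_force: [0.4, 0.8, 0.0]
width: 0.587
grip_force: 0.0
time: 8.23
tool_pos: [0.5052, -0.2191, 0.0284]
tcp_rot: [3.018, 0.868, 0.002]
wrist_force: [-1.5, 0.8, 6.2]
width: 0.15
grip_force: 60.2
t 8.23 pos [ 0.5052 -0.2191  0.0284] ytool -57.92 tilt [ 0.001 -0.001 -1.   ] shift cm [-0.19 -0.07  0.44] turn -0.006 q6 [-0.45  0.56] F [-1.5  0.8  6.2]
```

```bash
python3 -m crank '[[[0,0,-0.5,0,0,0],[0,0,-1.5,0,0,0],[0,0,-3,0,0,0],[0,0,-4,0,0,0],[0,0,-4,0,0,0],[0,0,-4,0,0,0],[0,0,0,0,0,0],[0,0,0,0,0,0]]]'
python3 -c "
from h import *
to(*case(0,0),.2,-100.6)"
```

```text
time: 8.9
tool_pos: [0.5062, -0.2199, 0.2005]
tcp_rot: [3.015, 0.867, 0.007]
wrist_force: [0.0, -0.8, -3.9]
width: 0.149
grip_force: 59.1
t 8.9 pos [ 0.5062 -0.2199  0.2005] ytool -57.92 tilt [ 0.006 -0.003 -1.   ] shift cm [ 22.83 -35.74  -0.08] turn 0.745 q6 [-0.45  0.56] F [ 0.  -0.8 -3.9]
```

```bash
python3 -m crank '[[[0.8,-1.2,0,0,0,0],[1.4,-2.2,0,0,0,0],[1.7,-2.7,0,0,0,0],[1.7,-2.7,0,0,0,0],[1.7,-2.7,0,0,0,0],[1.7,-2.7,0,0,0,0],[1.7,-2.7,0,0,0,0],[1.7,-2.7,0,0,0,0]]]'
python3 -m crank '[[[1.7,-2.7,0,0,0,0],[1.7,-2.7,0,0,0,0],[1.7,-2.7,0,0,0,0],[1.7,-2.7,0,0,0,0],[1.5,-2.4,0,0,0,0],[1.2,-1.9,0,0,0,0],[0.8,-1.1,0,0,0,0],[0.3,-0.5,0,0,0,0]]]'
python3 -m crank '[[[0,0,0,0,0,0.1],[0,0,0,0,0,0.12],[0,0,0,0,0,0.12],[0,0,0,0,0,0.12],[0,0,0,0,0,0.12],[0,0,0,0,0,0.1],[0,0,0,0,0,0.065],[0,0,0,0,0,0]]]'
python3 -c "
from h import *
to(*case(0,0),.13,-100.6)"
```

```text
time: 9.57
tool_pos: [0.5024, 0.0151, 0.1936]
tcp_rot: [-3.017, -0.867, 0.01]
wrist_force: [0.7, 0.5, -3.3]
width: 0.148
grip_force: 59.1
time: 10.23
tool_pos: [0.5045, 0.2123, 0.1944]
tcp_rot: [-3.018, -0.871, 0.008]
wrist_force: [-0.3, 0.7, -4.3]
width: 0.151
grip_force: 59.1
time: 10.9
tool_pos: [0.5057, 0.2094, 0.1957]
tcp_rot: [3.126, -0.294, -0.004]
wrist_force: [-0.3, 0.3, -2.5]
width: 0.147
grip_force: 59.1
t 10.9 pos [0.5057 0.2094 0.1957] ytool -100.76 tilt [-0.003 -0.002 -1.   ] shift cm [0.53 0.42 6.57] turn -0.003 q6 [0.35 2.11] F [-0.3  0.3 -2.5]
```

```bash
python3 -m crank '[[[0.53,0.4,1,0,0,0],[0,0,2,0,0,0],[0,0,2,0,0,0],[0,0,2,0,0,0],[0,0,1,0,0,0],[0,0,0,0,0,0],[0,0,0,0,0,0]]]'
cat > lid.py <<'E'
from h import *
s=read_state(); z=s['tool_pos'][2]-.0284+.015
im=read_camera('top'); hsv=cv2.cvtColor(im,cv2.COLOR_BGR2HSV); x0,x1,y0,y1=150,300,115,275
w=((hsv[...,1]<60)&(hsv[...,2]>120)).astype(np.uint8); M=np.zeros_like(w); M[y0:y1,x0:x1]=w[y0:y1,x0:x1]
c=max(cv2.findContours(M,0,2)[0],key=cv2.contourArea)[:,0]; r=rect(ray('top',c,z)); print(z,r,'err mm',((np.array([.5097,.2040])-r[0])@np.c_[ux,uy]*1000).round(1))
to(*case(0,0),.0804,-100.6)
b=read_camera('side')
cv2.imwrite('pics/l.png',np.hstack([cv2.resize(im[120:270,150:300],(400,400),interpolation=2),cv2.resize(b[100:220,250:370],(400,400),interpolation=2)]))
E
python3 lid.py
```

```text
time: 11.48
tool_pos: [0.5105, 0.2052, 0.1162]
tcp_rot: [3.127, -0.29, -0.003]
wrist_force: [-0.1, 0.1, -2.7]
width: 0.152
grip_force: 59.1
0.10283293440095727 (array([0.50416245, 0.17511981]), array([107.77909088, 177.50282288]), np.float32(169.3183)) err mm [ 0.1 29.4]
t 11.53 pos [0.5115 0.2057 0.1175] ytool -100.59 tilt [ 0. -0. -1.] shift cm [-0.13  0.18  3.71] turn 0.0 q6 [0.34 2.09] F [-1.   0.4 -3.2]
```

View pics/l.png

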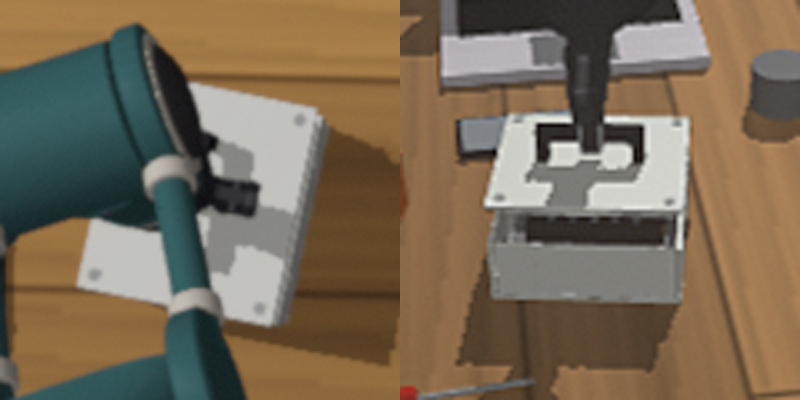

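The lid is held level above the case. The arm hides one corner, but three screw heads are visible in the top crop at about (95,275), (260,308) and (300,120). The diagonal pair gives the lid centre, so I'll refine those.

```bash
python3 - <<'E'
from h import *
z=.1165-.0284+.015
im=read_camera('top'); b=read_camera('side'); hsv=cv2.cvtColor(im,cv2.COLOR_BGR2HSV)
def cen(g,p,r=5):
    x,y=np.round(p).astype(int); q=g[y-r:y+r+1,x-r:x+r+1].astype(float); w=np.clip(np.percentile(q,70)-12-q,0,None); Y,X=np.mgrid[y-r:y+r+1,x-r:x+r+1]; return np.array([(w*X).sum(),(w*Y).sum()])/w.sum()
for n,g,pts,d in [('top',im,[[95,275],[260,308],[300,120]],(.375,[150,120])),('side',b,[[500,198],[668,201],[678,122],[513,118]],(.3,[250-120,100]))]:
    P=np.array([cen(cv2.cvtColor(g,6),np.array(p)*d[0]+d[1],4) for p in pts]); W=ray(n,P,z)[:,:2]-[.5097,.2040]
    print(n,P.round(1).tolist(),(W@np.c_[ux,uy]*1000).round(1).tolist())
w=((hsv[...,1]<60)&(hsv[...,2]>150)).astype(np.uint8); M=np.zeros_like(w); M[115:275,172:300]=w[115:275,172:300]
cs=[c[:,0] for c in cv2.findContours(M,0,2)[0] if cv2.contourArea(c)>60]
for c in cs: print(len(c),c.min(0),c.max(0))
r=rect(ray('top',np.vstack(cs),z)); print(r,((np.array([.5097,.2040])-r[0])@np.c_[ux,uy]*1000).round(1)); to(.51,.204,.08)
E
```

```text
top [[184.2, 222.5], [248.6, 236.6], [262.0, 164.3]] [[-76.3, 67.2], [-78.0, -70.8], [77.1, -66.2]]
side [[279.3, 161.2], [329.9, 162.7], [334.1, 135.2], [283.0, 133.2]] [[-73.4, -75.6], [75.7, -77.0], [81.1, 76.1], [-84.2, 81.9]]
48 [228 210] [255 241]
67 [178 202] [225 237]
21 [203 179] [215 188]
80 [221 150] [270 199]
(array([0.50894363, 0.20306622]), array([157.51394653, 186.41349792]), np.float32(167.51318)) [0.6 1.1]
t 11.68 pos [0.5124 0.2063 0.1189] ytool -100.6 tilt [ 0.003  0.001 -1.   ] shift cm [-0.2   0.28  3.89] turn None q6 [0.34 2.09] F [-0.6  0.4 -3.1]
```

The screw diagonal puts the lid centre within about 0.5 mm of the case centre, with the yaw matching. I'll lower it gently and watch the force.

```bash
python3 -m crank '[[[0,0,0.8,0,0,0],[0,0,0.6,0,0,0],[0,0,0.4,0,0,0],[0,0,0.3,0,0,0],[0,0,0.2,0,0,0],[0,0,0.2,0,0,0],[0,0,0,0,0,0],[0,0,0,0,0,0]]]'
python3 -m crank '[[[0,0,0.2,0,0,0],[0,0,0.2,0,0,0],[0,0,0.1,0,0,0],[0,0,0.1,0,0,0],[0,0,0,0,0,0],[0,0,0,0,0,0]]]'
python3 -c "
from h import *
to(.51,.204,.0804)"
```

```text
time: 12.35
tool_pos: [0.511, 0.2059, 0.0922]
tcp_rot: [3.128, -0.29, -0.0]
wrist_force: [1.4, -0.7, -3.1]
width: 0.152
grip_force: 59.2
time: 12.85
tool_pos: [0.511, 0.2059, 0.0862]
tcp_rot: [3.128, -0.29, -0.0]
wrist_force: [-0.5, 0.4, -3.5]
width: 0.15
grip_force: 59.1
t 12.85 pos [0.511  0.2059 0.0862] ytool -100.61 tilt [-0. -0. -1.] shift cm [-0.06  0.2   0.58] turn None q6 [0.34 2.09] F [-0.5  0.4 -3.5]
```

Bottom of the frame is at about 58 mm, already inside the rim, with no contact force. Continuing.

```bash
python3 -m crank '[[[0,0,0.1,0,0,0],[0,0,0.1,0,0,0],[0,0,0.1,0,0,0],[0,0,0.1,0,0,0],[0,0,0,0,0,0],[0,0,0,0,0,0]]]'
python3 -m crank '[[[0,0,0.05,0,0,0],[0,0,0.05,0,0,0],[0,0,0.05,0,0,0],[0,0,0,0,0,0],[0,0,0,0,0,0]]]'
```

```text
time: 13.35
tool_pos: [0.5109, 0.2059, 0.0821]
tcp_rot: [3.128, -0.291, -0.001]
wrist_force: [-0.5, 0.9, -2.7]
width: 0.151
grip_force: 59.1
time: 13.77
tool_pos: [0.511, 0.2059, 0.0807]
tcp_rot: [3.128, -0.29, -0.0]
wrist_force: [-0.1, -0.0, -4.0]
width: 0.149
grip_force: 59.1
```

```bash
python3 -m crank '[[[0,0,0.05,0,0,0],[0,0,0.05,0,0,0],[0,0,0,0,0,0],[0,0,0,0,0,0]]]'
python3 -m crank '[[[0,0,0.05,0,0,0],[0,0,0.05,0,0,0],[0,0,0,0,0,0],[0,0,0,0,0,0]]]'
```

```text
time: 14.1
tool_pos: [0.5112, 0.206, 0.0803]
tcp_rot: [-3.128, 0.29, -0.0]
wrist_force: [-2.8, -1.5, 2.8]
width: 0.147
grip_force: 59.9
time: 14.43
tool_pos: [0.5112, 0.206, 0.0803]
tcp_rot: [-3.128, 0.29, -0.0]
wrist_force: [-5.3, -1.9, 9.2]
width: 0.146
grip_force: 60.9
```

Contact comes at TCP 80.3 mm, against the expected 80.4, so the lid is home. Release and retreat.

```bash
python3 -m crank '[[[0,0,-0.1,0,0,0],[0,0,0,0,0,0],[0,0,0,0,0,0],[0,0,0,0,0,0],[0,0,0,0,0,0],[0,0,0,0,0,0]]]' 4.5
python3 -m crank '[[[0,0,-1,0,0,0],[0,0,-2,0,0,0],[0,0,-4,0,0,0],[0,0,-4,0,0,0],[0,0,-4,0,0,0],[0,4,0,0,0,0],[0,4,0,0,0,0],[0,4,0,0,0,0]]]'
python3 -m crank '[[[0,4,0,0,0,0],[0,4,0,0,0,0],[0,4,0,0,0,0],[0,4,0,0,0,0],[0,4,0,0,0,0],[0,0,0,0,0,0],[0,0,0,0,0,0]]]'
python3 - <<'E'
from h import *
to(.51,.204,.08)
im=read_camera('top'); hsv=cv2.cvtColor(im,cv2.COLOR_BGR2HSV); x0,x1,y0,y1=150,290,115,275
for th in (150,165):
  w=((hsv[...,1]<60)&(hsv[...,2]>th)).astype(np.uint8); M=np.zeros_like(w); M[y0:y1,x0:x1]=w[y0:y1,x0:x1]
  c=max(cv2.findContours(M,0,2)[0],key=cv2.contourArea)[:,0]; print(rect(ray('top',c,.067)))
b=read_camera('side')
cv2.imwrite('pics/f.png',np.hstack([cv2.resize(im[120:270,150:300],(400,400),interpolation=2),cv2.resize(b[120:240,260:440],(400,267),interpolation=2).repeat(1,0).__class__ and cv2.copyMakeBorder(cv2.resize(b[120:240,260:440],(400,267),interpolation=2),0,133,0,0,0)]))
E
```

```text
time: 14.93
tool_pos: [0.511, 0.2059, 0.0796]
tcp_rot: [3.128, -0.29, -0.0]
wrist_force: [-0.1, 0.4, 0.2]
width: 0.526
grip_force: 0.0
time: 15.6
tool_pos: [0.4895, 0.0874, 0.2322]
tcp_rot: [-3.128, 0.287, -0.006]
wrist_force: [-0.3, -0.7, -0.1]
width: 0.529
grip_force: 0.0
time: 16.18
tool_pos: [0.4517, -0.1106, 0.2306]
tcp_rot: [-3.127, 0.299, -0.001]
wrist_force: [-0.6, 0.1, 1.3]
width: 0.528
grip_force: 0.0
t 16.18 pos [ 0.4517 -0.1106  0.2306] ytool -100.91 tilt [ 0.001 -0.    -1.   ] shift cm [ -0.25 -31.99  15.06] turn None q6 [-0.29  1.47] F [-0.6  0.1  1.3]
(array([0.51082465, 0.20456705]), array([156.60974121, 176.745224  ]), np.float32(169.4804))
(array([0.51132843, 0.20489221]), array([154.84611511, 175.14414978]), np.float32(169.47905))
```

View pics/f.png

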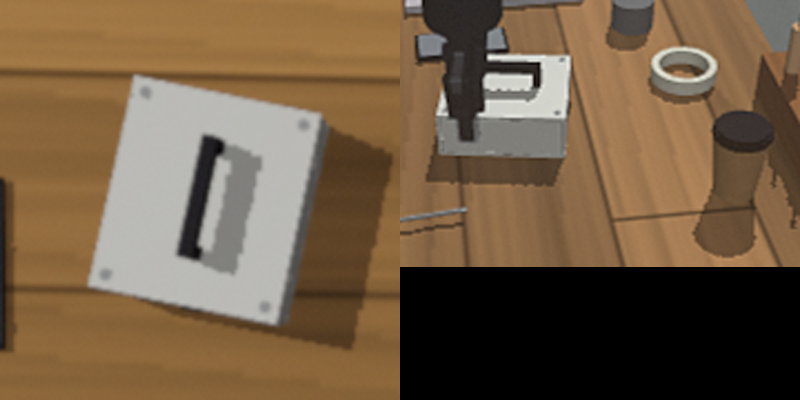

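The lid sits flush on the case: the plate measures 156.6 x 176.7 mm at 67 mm height, and it is centred and aligned. The cup is standing and the gripper is clear.

```bash
python3 -c "
from workcell import *
print(finish_job())"
```

```text
the job is handed in; nothing more can be done
None
```

The job is handed in: the pack lies flat in the case, the lid is seated centred and level on the rim and released, and the cup is still standing, in about 16 s of robot time.

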